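# Roll a dry-well insert onto the inspection line and photograph it

### The arm

A 7-joint arm with a two-finger parallel gripper is mounted at the origin on the work surface. World frame = base frame: x ahead of the robot, y to its left, z up, the work surface at z = 0. Lengths are in m, angles in rad, forces in N, time in s.
With the tool pointing down it reaches from about 0.35 to 0.9 m from the base axis. Payload 8.1 kg.
Tool frame: the origin (TCP) lies between the finger pads; the fingertips stand ctrl.tips_ahead ahead of it and the grasp point (between the pads) lies 3 mm ahead of it (ctrl.tips_ahead is the distance from the TCP to the fingertips, in m); z points along the fingers, y is the direction in which the jaws open and shut (so a half turn about z gives the same grasp; the last joint's range is limited). The gripper opens to 85 mm and grips with 20 to 120 N. Pads are 22 mm wide; open, the fingers measure 114 mm over their backs; the gripper's body (76 mm by 85 mm) begins 54 mm behind the grasp point. The pads swing forward as they close: fully open they stand 13 mm farther back than shut.
Start: joints at [1.204, 0.434, 0.025, 1.573, -0.012, 1.134, -0.075], TCP at [0.163, -0.603, 0.253] pointing down, gripper open.
Joint ranges: [-2.62, 2.62], [-0.44, 2.09], [-1.27, 1.32], [0.08, 2.57], [-1.32, 4.46], [0.12, 2], [-2.74, 2.74]. Speed limits (rad/s): [2.22, 2.22, 3.01, 3.01, 3.14, 3.14, 3.14].

### API

Orientations are given as a unit quaternion [x, y, z, w].
In Python, from station import state, optics, workorder, ctrl gives the robot as it stands. The module is installed in compiled form; this text tells all that it offers.
- The arm moves only by the tool jog_arm, never from a script. Its argument "increments" is a list of rows, each a list of 2 entries, a list of its own where there are three numbers: the shift along the world's x, y, z as a fraction of full scale, then the turn, a rotation vector about the world's x, y, z as a fraction of full scale. In form: [[[tx, ty, tz], [rx, ry, rz]], ...]. A call has 1 to 12 rows; each row is the pose to reach, as a shift and turn from the pose commanded when the call began; what a row does not reach only later rows make up. Full scale, the value 1, is 0.3 m for a shift and 90 degrees for a turn. A row lasts 1/8 s, in which the tool goes at most 62.5 mm and 10.7 degrees, less where a joint would pass 70% of its speed; a pose out of reach is approached as far as the arm can. A call with a number of a shift or a turn outside -1 to 1 is refused whole. A call with a gripper value outside its range is refused whole. "jaw" is the gripper command: -1 is shut, 1 is fully open, values between are in proportion, set as the call begins (left out, the last holds). The fingers move at their own pace and stop on an object; the grip force is fixed at half the most. Time passes only in rows, so rows that repeat a pose let the fingers close. It gives the time, the measured TCP pose, the force and the opening at its end, in the units of the state.
- state(): the state, without advancing time (a new reading comes with each control period).
- optics.read_camera(name): name is "scene" or "top"; returns (picture, depth): 384x512x3 uint8, blue, green, red; 384x512 float32, m along the optical axis (not along the pixel's ray), 0 where there is no reading.
- optics.camera_info(name): a dict with "mtx" (3x3 intrinsics, pixels), "extrinsics" (4x4, takes a point from camera to world coordinates). Camera axes: x right, y down, z forward; pixel columns grow to the right and rows downward; lengths in m; the calibration is good to about 2 mm. A picture is of the moment at which its call begins. camera_info takes no time and is no camera call.
- workorder.finish_job(): hands the job in, once; it reports no verdict.
The state is a dict: "clock": time; "q": joint angles; "qvel": joint speeds; "joint_efforts": joint torques, N m; "eef_pos": TCP position; "eef_rot": TCP orientation; "force": force on the tool from outside, world axes, zero at the start; "wrist_torque": the same for the moment, N m; "opening": finger opening in m.
Only numpy, scipy, OpenCV 4.12 (cv2) and the standard library are available. Lean on these libraries where they do the work, as an engineer would, in place of code of your own. Each camera call takes 0.05 s, during which the arm holds its last target. There are 200 camera calls.

### The job

On the blue mat, push the top of the silver aluminium insert sideways with a fingertip so that it rolls under control (not flicked, dragged or picked up) until it lies centred along the yellow line in front of the inspection camera, and leave it lying still there by itself. Then, with the finger off the insert, press the green button on the capture pad all the way down and let it come up again. Do not press the red button, and leave the other inserts and everything else where they are.

Things in the scene. Friction and masses are not known exactly. Their poses are not given: they have to be found in the camera images.
- insert: Silver aluminium insert: plain cylinder, 34 mm diameter, 130 mm long, 0.2 to 0.45 kg, lying on the mat 50 to 80 mm left or right of the line, within 4 degrees of parallel. Origin: its centre, 20 mm above the bench (top at 37 mm). x: along it, to the drilled end. Let go at low speed, it stops within mm. Under a fingertip on its top it rolls half as far as the finger goes; shoved low on its side it binds.
- line (a point): Middle of the yellow tape line (220 x 8 mm) on the fixed blue mat (360 x 360 mm), whose face is 3 mm above the bench. x: along the line to the camera, y: across it to the left, z up. The camera, on a post 214 mm tall and 265 mm away along +x, reaches back to 130 mm from this point, 70 mm or more above the bench.
- capture_top (a point): Centre of the top of the green round button (28 mm across), on a fixed grey pad 85 x 135 mm and 34 mm tall on the bench, at the left or the right of the mat; the button's top is 56 mm above the bench. The red button stands 64 mm from it (centre to centre) on the same pad.
- capture (a joint): Travel of the green button in m: 0 is released, 0.006 is fully down; about 5 N fully down, springs back.
- discard_top (a point): Centre of the top of the red round button (28 mm across, same height) on the same pad; not to be pressed.
- discard (a joint): Travel of the red button in m: 0 released, 0.006 fully down.
- brass_insert: Yellow brass insert of the same size (34 x 130 mm), lying on the mat across the line from the aluminium one, 50 to 80 mm from the line. Origin at its centre, x along the cylinder. Leave it.
- standing_insert: Dark steel insert, 34 mm in diameter and 130 mm tall, standing upright on the far part of the mat, about 140 mm to one side of the line. Origin at its centre, half-way up. Leave it.
- lens_cap: Black lens cap, 37 mm across, 12 mm thick, flat on the far part of the mat, about 135 mm from the line. Origin: centre of its underside. Leave it.
- readout: Handheld thermometer, black rubber boot with blue face, 165 x 88 x 38 mm, flat on the bench on the side of the mat away from the pad. Origin: centre of its underside. Leave it.
- tape_roll: Roll of yellow tape, 72 mm across, 19 mm tall, flat on the bench beyond the mat. Origin: centre of its underside. Leave it.
- solvent: White bottle with red cap, 52 mm across, 130 mm tall, standing beyond the mat. Origin: centre of its underside. Leave it.
There are look-alikes about, which are no part of the job. Leave any turquoise look-alike of the insert alone.

How it is judged:
On the way, in this order (a step that is already met when the one before it is completed fails the run):
1. the aluminium insert has rolled (turned over on the way, not slid or been carried) and lies still along the yellow line, centred on it, with the robot off it (y of insert in the frame of line between -0.007 and 0.007 m and x of insert in the frame of line between -0.03 and 0.03 m and z of insert in the frame of line below 0.02 m and angle between the x axis of insert and the x axis of line, either way round below 0.14 rad and linear speed of insert below 0.01 m/s and angular speed of insert below 0.4 rad/s and contact force between the arm and insert below 0.1 N and angle between insert's own z axis and vertical above 0.8 rad), for 0.3 s.
2. the green button is pressed all the way down while the insert lies on the line untouched (y of insert in the frame of line between -0.007 and 0.007 m and x of insert in the frame of line between -0.03 and 0.03 m and z of insert in the frame of line below 0.02 m and angle between the x axis of insert and the x axis of line, either way round below 0.14 rad and contact force between the arm and insert below 0.1 N and value of joint capture above 0.0048 m), for 0.05 s.
At the end, for the whole second after the job is handed in: The aluminium insert lies still along the yellow line: its axis within 7 mm of the middle of the line and within 8 degrees of its direction, its centre within 30 mm of the line's middle lengthways; it was rolled there (its z axis more than 46 degrees from upright); both buttons are up (y of insert in the frame of line between -0.007 and 0.007 m and x of insert in the frame of line between -0.03 and 0.03 m and z of insert in the frame of line below 0.02 m and angle between the x axis of insert and the x axis of line, either way round below 0.14 rad and linear speed of insert below 0.01 m/s and angular speed of insert below 0.4 rad/s and angle between insert's own z axis and vertical above 0.8 rad and value of joint each of capture, discard below 0.001 m); the robot touches nothing.
It fails at once if the aluminium insert is lifted or tipped off the mat (its centre more than 6 mm above where it rolls) (z of insert in the frame of line above 0.023 m).
It fails at once if the aluminium insert is flicked or knocked (faster than 0.3 m/s) (linear speed of insert above 0.3 m/s).
It fails at once if the red button is pressed (value of joint discard above 0.003 m).
It fails at once if the green button is pressed before the insert lies on the line (more than 10 mm off it) (value of joint capture above 0.004 m and (y of insert in the frame of line above 0.01 m or y of insert in the frame of line below -0.01 m)).
It fails at once if another insert, the lens cap, thermometer, tape roll or bottle is moved more than 15 mm (distance of any of brass_insert, standing_insert, lens_cap, readout, tape_roll, solvent from where it was at the start of the episode above 0.015 m).
It also fails if it takes over 54 s, if anything falls off the work surface, if the arm or the gripper's body presses on something with over 40 N, if the wrist force passes 120 N, or if a joint passes its speed limit or range.

## Working session

There is one attempt and no reset: what is moved stays moved. The work goes in short steps, Python scripts to look and compute and a tool call to move; the robot and the scene stay as the last step left them, time stands still between calls to the robot, and variables do not carry over. Pictures are saved under pics/ and viewed, about 8 in all and at most 12, crops included, and the job is handed in when it is done.

Besides the shell and the picture viewer there is one more tool, called after ">>>" as a command line: name --argument value ..., lists and objects as JSON in quotes. jog_arm: Moves the arm, as the interface text tells. Shift numbers are shares of 0.3 m and turn numbers shares of 90 degrees, none past 1 either way. Its arguments: {"type":"object","properties":{"increments":{"type":"array"},"jaw":{"type":"number"}},"required":["increments"]}

```bash
mkdir -p pics; cat > h.py <<'E'
import numpy as np, cv2
from station import state, optics, workorder, ctrl
def grab(n):
    im,d=optics.read_camera(n); np.savez(f'{n}.npz',im=im,d=d); return im,d
def pt(n,u,v,z=None,d=None):
    "world point at pixel; by ray-plane z if given, else depth"
    c=optics.camera_info(n); K=c['mtx']; T=np.array(c['extrinsics'])
    r=np.linalg.inv(K)@[u,v,1]; R=T[:3,:3]@r; o=T[:3,3]
    return o+R*((z-o[2])/R[2] if z is not None else d[int(round(v)),int(round(u))])
E
python3 - <<'E'
from h import *
a,_=grab('top'); b,_=grab('scene')
cv2.imwrite('pics/top0.png',cv2.resize(a,(800,600),interpolation=cv2.INTER_CUBIC))
cv2.imwrite('pics/scene0.png',cv2.resize(b,(800,600),interpolation=cv2.INTER_CUBIC))
s=state(); print({k:np.round(s[k],3) for k in s}, ctrl.tips_ahead)
E
```

```text
{'clock': np.float64(0.1), 'q': array([ 1.204,  0.435,  0.025,  1.574, -0.012,  1.134, -0.075]), 'qvel': array([-0.001, -0.002, -0.   , -0.002, -0.001, -0.   ,  0.   ]), 'joint_efforts': array([ 2.0000e-03, -6.7176e+01,  1.0280e+00, -3.1691e+01,  1.6000e-02,
        7.0000e-03, -0.0000e+00]), 'eef_pos': array([ 0.163, -0.603,  0.253]), 'eef_rot': array([ 0.991,  0.131, -0.   , -0.001]), 'force': array([0.123, 0.79 , 0.635]), 'wrist_torque': array([ 0.03 , -0.011, -0.005]), 'opening': np.float64(0.085)} 0.022
```

View pics/top0.png

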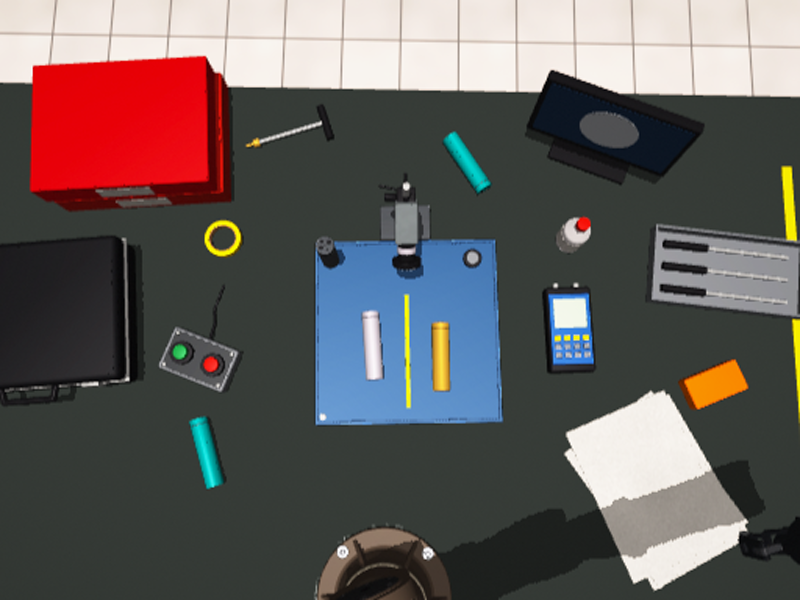

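View pics/scene0.png

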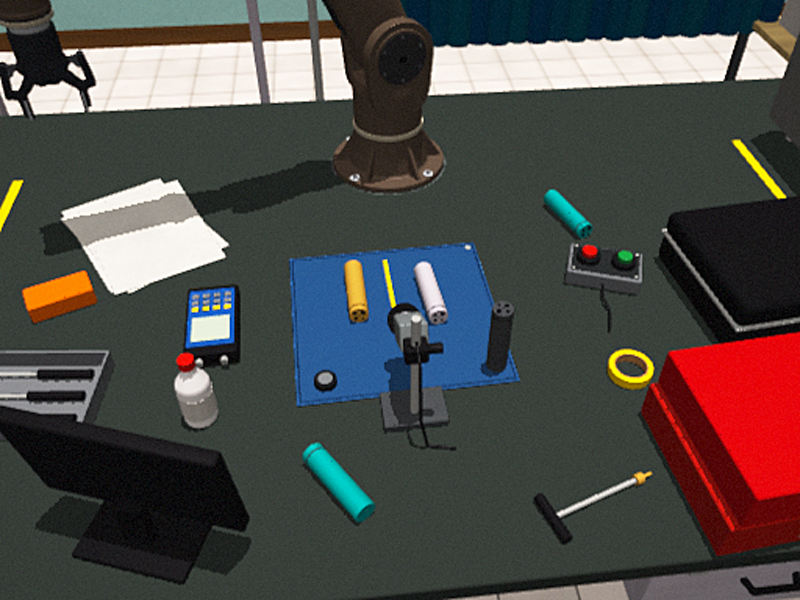

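The top view shows the robot at the bottom, with +x up and +y left. The silver insert is at about (372,345), left of the yellow line (406,294)–(408,408), and the brass one is at (441,356). The green button is at (180,351), with red at (212,364). Next I'll segment these for precise positions.

```bash
cat >> h.py <<'E'
def measure(im, d, n='top'):
    hsv=cv2.cvtColor(im,cv2.COLOR_BGR2HSV); H,S,V=cv2.split(hsv)
    box=np.zeros(H.shape,bool); box[160:270,205:315]=1
    out={}
    for k,m,z in (('line',(abs(H.astype(int)-30)<4)&(S>150)&(V>150)&box,.003),('silver',(S<50)&(V>130)&box,None),('brass',(abs(H.astype(int)-21)<5)&(S>120)&(V>100)&box,None)):
        c,l,st,ce=cv2.connectedComponentsWithStats(m.astype(np.uint8))
        i=1+np.argmax(st[1:,4]); v,u=np.nonzero(l==i)
        P=np.array([pt(n,a,b,z,d) for a,b in zip(u,v)])
        (cx,cy),wh,an=cv2.minAreaRect(P[:,:2].astype(np.float32))
        w,_,_,_=cv2.fitLine(P[:,:2].astype(np.float32),cv2.DIST_L2,0,.01,.01).ravel().reshape(4,1) if 0 else cv2.fitLine(P[:,:2].astype(np.float32),cv2.DIST_L2,0,.01,.01)
        f=cv2.fitLine(P[:,:2].astype(np.float32),cv2.DIST_L2,0,.01,.01).ravel()
        out[k]=(cx,cy,np.degrees(np.arctan(f[1]/f[0])))
        print(k,st[i],'rect c',np.round((cx,cy),4),'wh',np.round(wh,3),'mean',P.mean(0).round(4),'axis deg',out[k][2].round(2),'zmax',np.percentile(P[:,2],90).round(4))
    return out
E
sed -i '/ if 0 else /d' h.py
python3 - <<'E'
from h import *
z=np.load('top.npz'); im,d=z['im'],z['d']
measure(im,d)
c=optics.camera_info('top'); print(np.round(c['extrinsics'],3), np.round(c['mtx'],1))
hsv=cv2.cvtColor(im,cv2.COLOR_BGR2HSV)
for nm,(u,v) in dict(green=(115,225),red=(135.5,233)).items():
    m=np.zeros(im.shape[:2],np.uint8); hh=hsv[...,0].astype(int)
    sel=((abs(hh-65)<15) if nm=='green' else ((hh<8)|(hh>172)))&(hsv[...,1]>120)
    v0,u0=np.nonzero(sel); k=(abs(u0-u)<14)&(abs(v0-v)<14); u0,v0=u0[k],v0[k]
    P=np.array([pt('top',a,b,None,d) for a,b in zip(u0,v0)]); t=P[P[:,2]>.051]
    print(nm,len(P),t.mean(0).round(4),t.min(0).round(4),t.max(0).round(4))
crop=im[160:280,200:320]; e=cv2.resize(crop,(600,600),interpolation=cv2.INTER_NEAREST)
cv2.imwrite('pics/crop1.png',e)
E
```

```text
line [259 189   4  71 171] rect c [ 0.4548 -0.0357] wh [0.214 0.007] mean [ 0.4537 -0.0357  0.003 ] axis deg 2.15 zmax 0.003
silver [232 199  13  44 462] rect c [0.4624 0.0324] wh [0.135 0.032] mean [0.4592 0.032  0.0338] axis deg 5.4 zmax 0.0391
brass [276 206  12  44 428] rect c [ 0.404  -0.0862] wh [0.073 0.212] mean [ 0.4383 -0.099   0.0401] axis deg -0.42 zmax 0.0392
[[ 2.000e-02 -9.860e-01  1.670e-01  3.160e-01]
 [-1.000e+00 -2.000e-02  5.000e-03 -1.600e-02]
 [-1.000e-03 -1.670e-01 -9.860e-01  1.447e+00]
 [ 0.000e+00  0.000e+00  0.000e+00  1.000e+00]] [[474.8   0.  252.5]
 [  0.  474.8 189.1]
 [  0.    0.    1. ]]
green 79 [0.4345 0.3858 0.0769] [ 0.3161 -0.0165  0.0513] [0.449  0.4066 1.4469]
red 83 [0.4149 0.3331 0.0559] [0.4027 0.32   0.0513] [0.4297 0.3466 0.0627]
```

View pics/crop1.png

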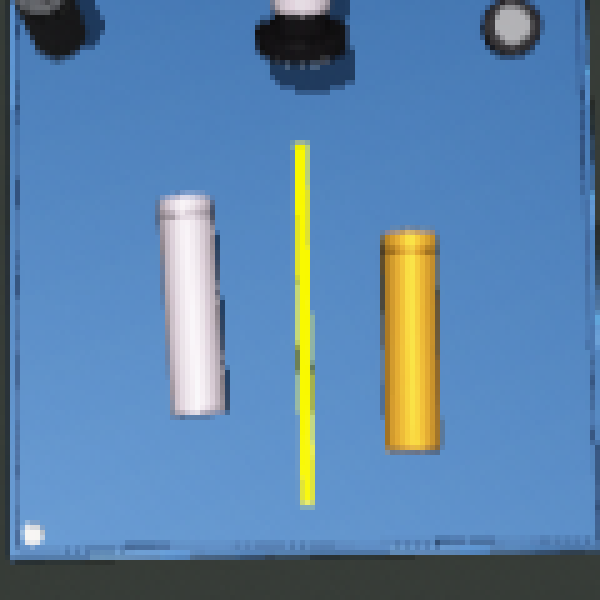

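The crop shows the silver insert at (160–225, 195–414), the line from (302,142) to (307,507) and brass at (384–440, 231–452). So the insert is about 68 mm to the +y side and tilted about 3.3° to the line. I'll get exact numbers and the button, then move above the insert.

```bash
cat >> h.py <<'E'
def insert_line(im, d):
    "insert centre in line frame, via silhouettes"
    S,V=cv2.split(cv2.cvtColor(im,cv2.COLOR_BGR2HSV))[1:]
    box=np.zeros(S.shape,np.uint8); box[185:262,215:275]=1
    m=((S<70)&(V>90)).astype(np.uint8)*box
    c,l,st,ce=cv2.connectedComponentsWithStats(m); i=1+np.argmax(st[1:,4]); v,u=np.nonzero(l==i)
    P=np.array([pt('top',a,b,.02) for a,b in zip(u,v)])[:,:2].astype(np.float32)
    (c,wh,_),f=cv2.minAreaRect(P),cv2.fitLine(P,cv2.DIST_L2,0,.01,.01).ravel()
    a=np.arctan(f[1]/f[0]); t=np.radians(2.05); L=np.array([.4545,-.0357]); e=P.mean(0)-L
    print('insert',P.mean(0).round(4),'rect',np.round(c,4),np.round(wh,3),'axis deg',np.degrees(a).round(2),
      'in line x,y mm',(1e3*np.array([e@[np.cos(t),np.sin(t)],e@[-np.sin(t),np.cos(t)]])).round(1),'rel deg',np.degrees(a-t).round(2))
E
python3 - <<'E'
from h import *
z=np.load('top.npz'); im,d=z['im'],z['d']; insert_line(im,d)
hsv=cv2.cvtColor(im,cv2.COLOR_BGR2HSV).astype(int); box=np.zeros(d.shape,bool); box[210:250,100:155]=1
for k,m in (('green',(abs(hsv[...,0]-65)<15)),('red',(hsv[...,0]<8)|(hsv[...,0]>172))):
    v,u=np.nonzero(m&box&(hsv[...,1]>120)&(hsv[...,2]>120)); (c,r)=cv2.minEnclosingCircle(np.c_[u,v].astype(np.float32))
    print(k,len(u),c,r,u.mean(),v.mean(),pt('top',u.mean(),v.mean(),.056).round(4),np.median([pt('top',a,b,None,d) for a,b in zip(u,v)],0).round(4))
for n,p in dict(le0=(260.4,188.6),le1=(261.4,261)).items(): print(n,pt('top',*p,.003).round(4))
# scene check of the line/insert
E
```

```text
insert [0.4606 0.0323] rect [0.4614 0.0323] [0.132 0.033] axis deg 5.39 in line x,y mm [ 8.5 67.7] rel deg 3.34
green 60 (114.45744323730469, 224.7553253173828) 4.488017559051514 114.43333333333334 224.78333333333333 [0.4376 0.3931 0.056 ] [0.4371 0.3928 0.0568]
red 75 (134.36000061035156, 232.66000366210938) 4.940258979797363 134.42666666666668 232.73333333333332 [0.4155 0.333  0.056 ] [0.4148 0.3329 0.0554]
le0 [ 0.5628 -0.034   0.003 ]
le1 [ 0.3421 -0.0408  0.003 ]
```

>>> jog_arm --increments '[[[0.25, 0.5, 0], [0, 0, 0]], [[0.5, 1, 0], [0, 0, -0.05]], [[0.75, 1, 0], [0, 0, -0.1]], [[1, 1, 0], [0, 0, -0.108]], [[1, 1, 0], [0, 0, -0.108]], [[1, 1, 0], [0, 0, -0.108]], [[1, 1, 0], [0, 0, -0.108]], [[1, 1, 0], [0, 0, -0.108]], [[1, 1, 0], [0, 0, -0.108]]]' --jaw -1

```text
clock: 1.23
eef_pos: [0.4624, -0.3035, 0.2529]
eef_rot: [0.999, 0.047, -0.001, -0.0]
force: [-1.2, -0.7, 0.3]
opening: -0.0001
```

>>> jog_arm --increments '[[[0, 0.2, 0], [0, 0, 0]], [[0, 0.4, 0], [0, 0, 0]], [[0, 0.6, 0], [0, 0, 0]], [[-0.01, 0.8, -0.1], [0, 0, 0]], [[-0.01, 1, -0.25], [0, 0, 0]], [[-0.01, 1, -0.4], [0, 0, 0]], [[-0.01, 1, -0.5], [0, 0, 0]], [[-0.01, 1, -0.5], [0, 0, 0]], [[-0.01, 1, -0.5], [0, 0, 0]], [[-0.01, 1, -0.5], [0, 0, 0]]]'

```text
clock: 2.48
eef_pos: [0.4609, -0.004, 0.1048]
eef_rot: [0.999, 0.046, 0.001, 0.0]
force: [-0.5, -0.2, -0.4]
opening: 0.0001
```

```bash
python3 -c "
from h import *
print(ctrl.tips_ahead); s=state(); print(s['eef_pos'],s['force'],s['eef_rot'])"
```

```text
0.022
[ 0.46092305 -0.00403047  0.10475893] [-0.46339358 -0.18035735 -0.4333693 ] [9.98924819e-01 4.63409864e-02 1.29955214e-03 1.73393583e-04]
```

>>> jog_arm --increments '[[[0, 0.08, 0], [0, 0, 0]], [[-0.003, 0.147, 0], [0, 0, 0]], [[-0.003, 0.147, -0.05], [0, 0, 0]], [[-0.003, 0.147, -0.09], [0, 0, 0]], [[-0.003, 0.147, -0.11], [0, 0, 0]], [[-0.003, 0.147, -0.11], [0, 0, 0]], [[-0.003, 0.147, -0.11], [0, 0, 0]]]'

```text
clock: 3.35
eef_pos: [0.4592, 0.0405, 0.0704]
eef_rot: [0.999, 0.047, 0.0, 0.0]
force: [0.4, 0.4, 0.7]
opening: -0.0002
```

```bash
python3 - <<'E'
from h import *
a,da=grab('top'); b,_=grab('scene')
h=np.hstack([cv2.resize(a[180:260,200:300],(400,320),interpolation=cv2.INTER_CUBIC),cv2.resize(b[120:220,180:305],(400,320),interpolation=cv2.INTER_CUBIC)])
cv2.imwrite('pics/p1.png',h); s=state(); print(s['eef_pos'],s['force'])
E
```

```text
[0.45930253 0.04059537 0.07057544] [-0.03148344  1.18523306  0.86322777]
```

View pics/p1.png

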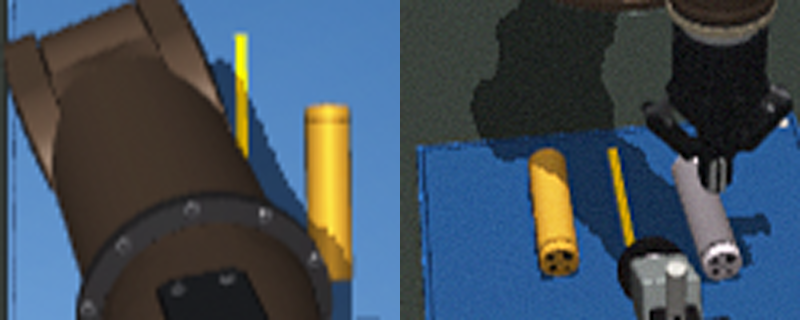

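The shut fingertips at (715,175) are just above the insert, offset slightly to +y as intended. Next is the touch-down.

>>> jog_arm --increments '[[[0, 0, -0.015], [0, 0, 0]], [[0, 0, -0.03], [0, 0, 0]], [[0, 0, -0.03], [0, 0, 0]], [[0, 0, -0.03], [0, 0, 0]]]'

```text
clock: 3.95
eef_pos: [0.459, 0.0407, 0.0613]
eef_rot: [0.999, 0.047, -0.0, 0.0]
force: [0.1, 0.3, -0.7]
opening: 0.0
```

>>> jog_arm --increments '[[[0, 0, -0.005], [0, 0, 0]], [[0, 0, -0.01], [0, 0, 0]], [[0, 0, -0.01], [0, 0, 0]], [[0, 0, -0.01], [0, 0, 0]]]'

```text
clock: 4.45
eef_pos: [0.4592, 0.0409, 0.0587]
eef_rot: [0.999, 0.047, 0.0, -0.0]
force: [-1.1, 0.7, 7.7]
opening: 0.0002
```

>>> jog_arm --increments '[[[0.001, -0.012, 0], [0, 0, 0]], [[0.003, -0.027, 0], [0, 0, 0]], [[0.004, -0.042, 0], [0, 0, 0]], [[0.005, -0.057, 0], [0, 0, 0]], [[0.007, -0.072, 0], [0, 0, 0]], [[0.008, -0.087, 0], [0, 0, 0]], [[0.01, -0.102, 0], [0, 0, 0]], [[0.011, -0.11, 0], [0, 0, 0]], [[0.011, -0.113, 0], [0, 0, 0]], [[0.011, -0.113, 0], [0, 0, 0]]]'

```text
clock: 5.7
eef_pos: [0.4625, 0.0065, 0.0586]
eef_rot: [0.999, 0.047, 0.0, 0.0]
force: [-1.6, -1.8, 5.9]
opening: -0.0003
```

>>> jog_arm --increments '[[[0, 0, 0.02], [0, 0, 0]], [[0, 0, 0.06], [0, 0, 0]], [[0, 0, 0.08], [0, 0, 0]], [[0, 0, 0.08], [0, 0, 0]]]'

```text
clock: 6.2
eef_pos: [0.4628, 0.0068, 0.083]
eef_rot: [0.999, 0.047, 0.001, 0.0]
force: [-0.3, 0.2, 0.6]
opening: 0.0004
```

```bash
python3 - <<'E'
from h import *
b,d=grab('scene'); cv2.imwrite('pics/p2.png',cv2.resize(b[130:220,220:305],(680,600)[::1],interpolation=cv2.INTER_CUBIC)); s=state(); print(s['eef_pos'],s['force'])
E
```

```text
[0.46252287 0.00676089 0.08264214] [-0.00415425  0.25962301 -0.66658484]
```

View pics/p2.png

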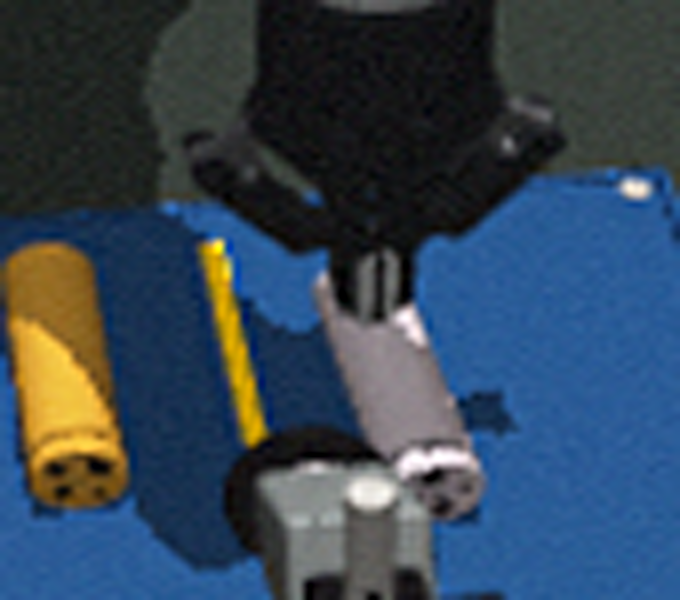

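The crop shows the insert has rolled: the end holes have turned and its end face is now at about (440,485). I'll measure it from the scene camera.

```bash
cat >> h.py <<'E'
def scene_end(u,v): # drilled-end face centre -> line frame
    p=pt('scene',u,v,.02)[:2]; t=np.radians(2.05); e=p-[.4545,-.0357]
    return p.round(4),(1e3*np.array([e@[np.cos(t),np.sin(t)],e@[-np.sin(t),np.cos(t)]])).round(1)
E
python3 - <<'E'
from h import *
z=np.load('scene.npz'); im,d=z['im'],z['d']
print('end now',scene_end(274.5,202.3),'brass end',scene_end(220+78/8-.5,130+477/6.667-.5))
# back end, left corner & edges at z .02: left silhouette (318,280) 
# top-surface depth points along insert
for n,(a,b) in dict(l0=(335,320),l1=(400,440),r0=(428,330),r1=(465,430)).items():
    print(n,pt('scene',220+a/8-.5,130+b/6.667-.5,.03).round(4))
hsv=cv2.cvtColor(im,cv2.COLOR_BGR2HSV).astype(int)
P=np.array([[*pt('scene',u,v,None,d)] for v in range(165,205) for u in range(255,285) if d[v,u]>0 and hsv[v,u,1]<70 and hsv[v,u,2]>80])
P=P[(P[:,2]>.028)&(P[:,2]<.042)]
for x in np.arange(.46,.54,.01):
    q=P[abs(P[:,0]-x)<.005]; 
    if len(q)>3: print(x.round(2),len(q),'y range',q[:,1].min().round(4),q[:,1].max().round(4),'ytop',q[q[:,2]>.034,1].mean().round(4))
E
```

```text
end now (array([0.5239, 0.0239]), array([71.5, 57.1])) brass end (array([ 0.5061, -0.0972]), array([ 49.4, -63.3]))
l0 [ 0.431  -0.0015  0.03  ]
l1 [0.5064 0.0123 0.03  ]
r0 [0.4408 0.0304 0.03  ]
r1 [0.5029 0.035  0.03  ]
0.46 23 y range -0.0002 0.0306 ytop 0.0147
0.47 26 y range 0.002 0.0317 ytop 0.0155
0.48 27 y range 0.0027 0.031 ytop 0.0163
0.49 29 y range 0.0049 0.0347 ytop 0.0199
0.5 28 y range 0.0059 0.034 ytop 0.0204
0.51 24 y range 0.0054 0.0329 ytop 0.0208
0.52 23 y range 0.0089 0.0369 ytop 0.0201
0.53 26 y range 0.0106 0.0357 ytop 0.022
```

It rolled as predicted, with its centre at about y=0.0155. The yaw may have grown slightly, so I'll bias the next stroke a little towards the far end.

>>> jog_arm --increments '[[[0.025, 0.03, 0], [0, 0, 0]], [[0.025, 0.058, 0], [0, 0, 0]], [[0.025, 0.058, -0.03], [0, 0, 0]], [[0.025, 0.058, -0.06], [0, 0, 0]], [[0.025, 0.058, -0.072], [0, 0, 0]], [[0.025, 0.058, -0.079], [0, 0, 0]], [[0.025, 0.058, -0.079], [0, 0, 0]], [[0.025, 0.058, -0.079], [0, 0, 0]]]'

```text
clock: 7.25
eef_pos: [0.4693, 0.0241, 0.0588]
eef_rot: [0.999, 0.047, -0.0, 0.0]
force: [-3.7, 0.6, 6.1]
opening: -0.0001
```

>>> jog_arm --increments '[[[0.001, -0.012, 0], [0, 0, 0]], [[0.003, -0.027, 0], [0, 0, 0]], [[0.004, -0.042, 0], [0, 0, 0]], [[0.005, -0.057, 0], [0, 0, 0]], [[0.007, -0.072, 0], [0, 0, 0]], [[0.008, -0.087, 0], [0, 0, 0]], [[0.01, -0.102, 0], [0, 0, 0]], [[0.011, -0.11, 0], [0, 0, 0]], [[0.011, -0.113, 0], [0, 0, 0]], [[0.011, -0.113, 0], [0, 0, 0]]]'

```text
clock: 8.5
eef_pos: [0.4727, -0.0098, 0.0585]
eef_rot: [0.999, 0.047, -0.0, 0.0]
force: [-4.4, -1.7, 5.5]
opening: -0.0001
```

>>> jog_arm --increments '[[[0, 0, 0.02], [0, 0, 0]], [[0, 0, 0.06], [0, 0, 0]], [[0, 0, 0.08], [0, 0, 0]], [[0, 0, 0.08], [0, 0, 0]]]'

```text
clock: 9.0
eef_pos: [0.4738, -0.0096, 0.0834]
eef_rot: [0.999, 0.047, 0.001, 0.0]
force: [-0.9, 0.1, 0.5]
opening: -0.0001
```

```bash
cat >> h.py <<'E'
def scene_axis():
    im,d=grab('scene'); hsv=cv2.cvtColor(im,cv2.COLOR_BGR2HSV).astype(int); s=state()
    P=np.array([[*pt('scene',u,v,None,d)] for v in range(150,210) for u in range(232,290) if d[v,u]>0 and hsv[v,u,1]<70 and hsv[v,u,2]>70])
    P=P[(P[:,2]>.028)&(P[:,2]<.042)&(P[:,0]<.535)&(abs(P[:,1]+.01)<.07)]
    print(s['eef_pos'].round(4),s['force'].round(1),len(P),'x',P[:,0].min().round(3),P[:,0].max().round(3))
    X=[]
    for x in np.arange(.41,.54,.01):
        q=P[abs(P[:,0]-x)<.005]
        if len(q)>12: X.append([x,(q[:,1].min()+q[:,1].max())/2,np.ptp(q[:,1])])
    X=np.array(X); print(X.round(4).tolist())
    g=X[X[:,2]>.026]; f=np.polyfit(g[:,0],g[:,1],1); print('axis deg',np.degrees(np.arctan(f[0])).round(2),'y at .463',np.polyval(f,.463).round(4))
E
python3 -c "
from h import *
scene_axis()"
```

```text
[ 0.4735 -0.0097  0.083 ] [-0.  -0.6 -0.7] 200 x 0.404 0.532
[[0.45, -0.0018, 0.0287], [0.46, -0.0013, 0.0307], [0.47, -0.0014, 0.028], [0.48, 0.0007, 0.028], [0.49, 0.0008, 0.0299], [0.5, 0.0046, 0.0249], [0.51, 0.0064, 0.0191], [0.52, 0.0107, 0.0181]]
axis deg 4.12 y at .463 -0.0011
```

>>> jog_arm --increments '[[[-0.01, 0.03, 0], [0, 0, 0]], [[-0.01, 0.057, 0], [0, 0, 0]], [[-0.01, 0.057, -0.03], [0, 0, 0]], [[-0.01, 0.057, -0.06], [0, 0, 0]], [[-0.01, 0.057, -0.072], [0, 0, 0]], [[-0.01, 0.057, -0.079], [0, 0, 0]], [[-0.01, 0.057, -0.079], [0, 0, 0]], [[-0.01, 0.057, -0.079], [0, 0, 0]]]'

```text
clock: 10.05
eef_pos: [0.4698, 0.0072, 0.0589]
eef_rot: [0.999, 0.047, -0.0, 0.0]
force: [-2.6, 0.4, 1.8]
opening: -0.0005
```

>>> jog_arm --increments '[[[0.001, -0.012, 0], [0, 0, 0]], [[0.003, -0.027, 0], [0, 0, 0]], [[0.004, -0.042, 0], [0, 0, 0]], [[0.005, -0.057, 0], [0, 0, 0]], [[0.006, -0.072, 0], [0, 0, 0]], [[0.007, -0.087, 0], [0, 0, 0]], [[0.008, -0.102, 0], [0, 0, 0]], [[0.008, -0.11, 0], [0, 0, 0]], [[0.008, -0.113, 0], [0, 0, 0]], [[0.008, -0.113, 0], [0, 0, 0]]]'

```text
clock: 11.3
eef_pos: [0.4728, -0.0264, 0.0589]
eef_rot: [0.999, 0.047, 0.0, -0.0]
force: [0.4, -0.1, 0.3]
opening: 0.0
```

>>> jog_arm --increments '[[[0, 0, 0.02], [0, 0, 0]], [[0, 0, 0.06], [0, 0, 0]], [[0, 0, 0.08], [0, 0, 0]], [[0, 0, 0.08], [0, 0, 0]]]'

```text
clock: 11.8
eef_pos: [0.4731, -0.0265, 0.0837]
eef_rot: [0.999, 0.047, 0.001, 0.0]
force: [-0.3, -0.7, -0.2]
opening: 0.0
```

```bash
python3 -c "
from h import *
scene_axis()
im,d=grab('top'); insert_line(im,d)
cv2.imwrite('pics/p3.png',np.hstack([cv2.resize(im[180:260,200:300],(400,320),interpolation=cv2.INTER_CUBIC),cv2.resize(np.load('scene.npz')['im'][120:220,180:305],(400,320),interpolation=cv2.INTER_CUBIC)]))"
```

```text
[ 0.4728 -0.0265  0.0833] [-0.5  0.1  0.2] 140 x 0.411 0.507
[[0.45, -0.0187, 0.0286], [0.46, -0.0183, 0.0304], [0.47, -0.0178, 0.0229], [0.48, -0.0164, 0.0269], [0.49, -0.015, 0.0276], [0.5, -0.0129, 0.0267]]
axis deg 6.46 y at .463 -0.0177
insert [0.4807 0.034 ] rect [0.4807 0.034 ] [0.006 0.002] axis deg 32.92 in line x,y mm [28.7 68.8] rel deg 30.87
```

View pics/p3.png

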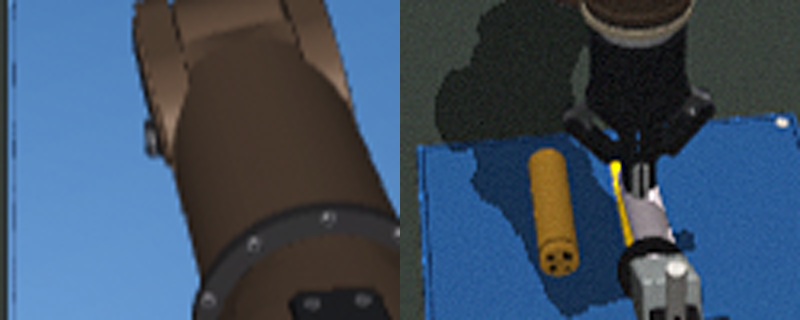

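Insert is at y≈−0.018, so one stroke of about 35 mm remains. The contact force fell to about 0 N last time, so I'll press slightly deeper.

>>> jog_arm --increments '[[[-0.006, 0.03, 0], [0, 0, 0]], [[-0.006, 0.058, 0], [0, 0, 0]], [[-0.006, 0.058, -0.03], [0, 0, 0]], [[-0.006, 0.058, -0.06], [0, 0, 0]], [[-0.006, 0.058, -0.075], [0, 0, 0]], [[-0.006, 0.058, -0.083], [0, 0, 0]], [[-0.006, 0.058, -0.083], [0, 0, 0]], [[-0.006, 0.058, -0.083], [0, 0, 0]]]'

```text
clock: 12.9
eef_pos: [0.4704, -0.009, 0.0585]
eef_rot: [0.999, 0.047, -0.0, 0.0]
force: [-4.4, 1.1, 15.1]
opening: 0.0002
```

>>> jog_arm --increments '[[[0.001, -0.012, 0], [0, 0, 0]], [[0.003, -0.027, 0], [0, 0, 0]], [[0.004, -0.042, 0], [0, 0, 0]], [[0.005, -0.057, 0], [0, 0, 0]], [[0.006, -0.072, 0], [0, 0, 0]], [[0.007, -0.087, 0], [0, 0, 0]], [[0.008, -0.102, 0], [0, 0, 0]], [[0.008, -0.112, 0], [0, 0, 0]], [[0.008, -0.116, 0], [0, 0, 0]], [[0.008, -0.116, 0], [0, 0, 0]]]'

```text
clock: 14.15
eef_pos: [0.4737, -0.0445, 0.0584]
eef_rot: [0.999, 0.047, 0.001, 0.0]
force: [-0.4, -1.8, 8.2]
opening: 0.0002
```

>>> jog_arm --increments '[[[0, 0, 0.02], [0, 0, 0]], [[0, 0, 0.06], [0, 0, 0]], [[0, 0, 0.12], [0, 0, 0]], [[0, 0.1, 0.2], [0, 0, 0]], [[0, 0.25, 0.25], [0, 0, 0]], [[0, 0.4, 0.25], [0, 0, 0]], [[0, 0.55, 0.25], [0, 0, 0]], [[0, 0.7, 0.25], [0, 0, 0]], [[0, 0.85, 0.25], [0, 0, 0]], [[0, 0.9, 0.25], [0, 0, 0]], [[0, 0.9, 0.25], [0, 0, 0]]]'

```text
clock: 15.52
eef_pos: [0.473, 0.2267, 0.1333]
eef_rot: [0.999, 0.048, 0.0, -0.0]
force: [-0.3, -0.3, 0.9]
opening: 0.0
```

```bash
python3 -c "
from h import *
scene_axis()
im,d=grab('top'); insert_line(im,d)
cv2.imwrite('pics/p4.png',np.hstack([cv2.resize(im[180:260,200:300],(400,320),interpolation=cv2.INTER_CUBIC),cv2.resize(np.load('scene.npz')['im'][120:220,180:305],(400,320),interpolation=cv2.INTER_CUBIC)]))"
```

```text
[0.4731 0.2252 0.1331] [ 0.8 -1.2 -0.9] 255 x 0.405 0.514
[[0.41, -0.0406, 0.0287], [0.42, -0.0397, 0.0257], [0.43, -0.039, 0.0288], [0.44, -0.0387, 0.0255], [0.45, -0.0379, 0.0281], [0.46, -0.0363, 0.0278], [0.47, -0.0347, 0.0281], [0.48, -0.0342, 0.0248], [0.49, -0.0326, 0.0297], [0.5, -0.0333, 0.0249]]
axis deg 5.76 y at .463 -0.0357
insert [ 0.4673 -0.0361] rect [ 0.4666 -0.0361] [0.136 0.033] axis deg 5.3 in line x,y mm [12.8 -0.8] rel deg 3.25
```

View pics/p4.png

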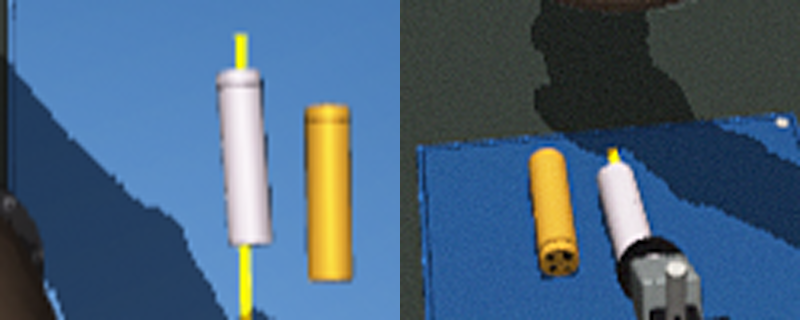

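The insert lies on the line: y = −0.8 mm, x = +13 mm, 3.3° off, and both cameras agree. Brass is unmoved. Next I'll go above the green button.

>>> jog_arm --increments '[[[-0.03, 0.14, 0], [0, 0, 0]], [[-0.06, 0.28, 0], [0, 0, 0]], [[-0.09, 0.42, 0], [0, 0, 0]], [[-0.118, 0.559, 0], [0, 0, 0]], [[-0.118, 0.559, -0.05], [0, 0, 0]], [[-0.118, 0.559, -0.1], [0, 0, 0]], [[-0.118, 0.559, -0.127], [0, 0, 0]], [[-0.118, 0.559, -0.127], [0, 0, 0]], [[-0.118, 0.559, -0.127], [0, 0, 0]]]'

```text
clock: 16.75
eef_pos: [0.4382, 0.3934, 0.0953]
eef_rot: [0.999, 0.047, 0.0, -0.0]
force: [0.4, -0.2, 0.3]
opening: -0.0003
```

```bash
python3 -c "
from h import *
s=state(); print(s['eef_pos'].round(4),s['force'].round(1))
im,d=grab('scene')
cv2.imwrite('pics/p5.png',cv2.resize(im[120:200,350:450],(600,480),interpolation=cv2.INTER_CUBIC))"
```

```text
[0.4382 0.3934 0.0953] [ 0.4 -0.2  0.3]
```

View pics/p5.png

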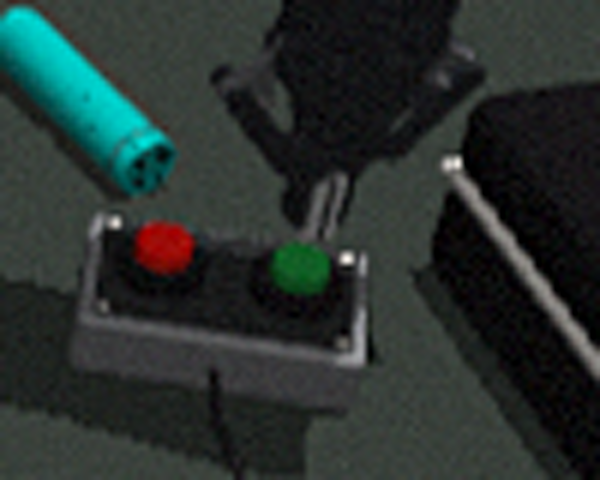

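The tip at (315,235) is just above the green button (300,268), and red is at (165,247), well clear. Pressing now.

>>> jog_arm --increments '[[[0, 0, -0.03], [0, 0, 0]], [[0, 0, -0.05], [0, 0, 0]], [[0, 0, -0.065], [0, 0, 0]], [[0, 0, -0.075], [0, 0, 0]], [[0, 0, -0.082], [0, 0, 0]], [[0, 0, -0.082], [0, 0, 0]], [[0, 0, -0.082], [0, 0, 0]]]'

```text
clock: 17.68
eef_pos: [0.4376, 0.3937, 0.0719]
eef_rot: [0.999, 0.047, 0.0, 0.0]
force: [-5.9, -5.3, 21.7]
opening: -0.0002
```

A force of 21.7 N with the tip at 50.4 mm means the button is bottomed out. Now I'll release it, retreat clear and check.

>>> jog_arm --increments '[[[0, 0, 0.03], [0, 0, 0]], [[0, 0, 0.1], [0, 0, 0]], [[0, 0, 0.25], [0, 0, 0]], [[0, 0, 0.4], [0, 0, 0]], [[0, 0, 0.4], [0, 0, 0]], [[0, 0, 0.4], [0, 0, 0]], [[0, 0, 0.4], [0, 0, 0]]]'

```text
clock: 18.55
eef_pos: [0.4372, 0.3932, 0.189]
eef_rot: [0.999, 0.047, -0.001, 0.001]
force: [-0.6, -0.2, -1.4]
opening: -0.0001
```

```bash
python3 -c "
from h import *
s=state(); print(s['eef_pos'].round(4),s['force'].round(1))
im,d=grab('top'); insert_line(im,d); b,db=grab('scene')
for n,p in dict(green=(350+300/6,120+268/6),red=(350+165/6,120+247/6)).items():
    u,v=map(int,p); q=[pt('scene',a,c,None,db)[2] for a in range(u-2,u+3) for c in range(v-1,v+2)]; print(n,'z',np.median(q).round(4))
cv2.imwrite('pics/p6.png',cv2.resize(b,(800,600)))"
```

```text
[0.4372 0.3932 0.189 ] [-0.6 -0.2 -1.4]
insert [ 0.4674 -0.036 ] rect [ 0.4666 -0.0361] [0.136 0.032] axis deg 5.25 in line x,y mm [12.9 -0.8] rel deg 3.2
green z 0.0558
red z 0.0559
```

View pics/p6.png

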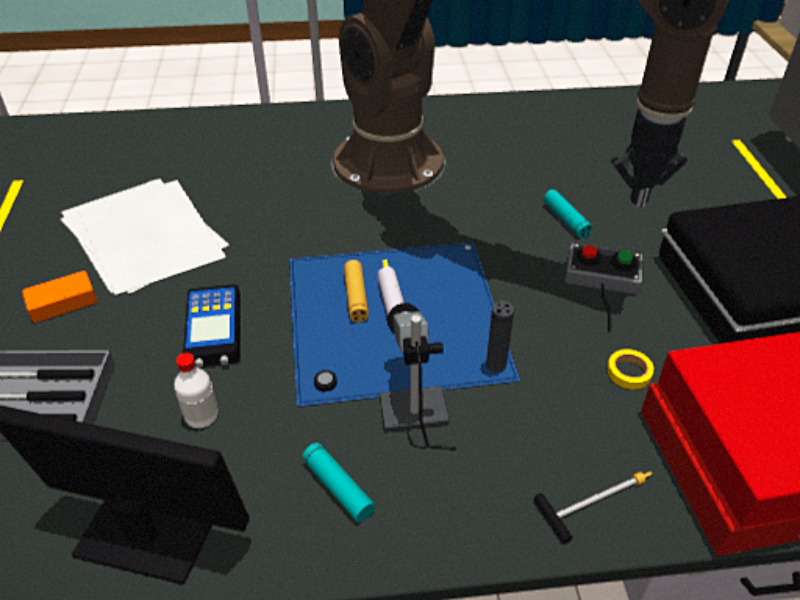

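The silver insert is on the line at (390,285), both buttons are up at about 56 mm, and everything else is where it was. The arm is clear, so I'm handing in.

```bash
python3 -c "
from h import *
print(workorder.finish_job())"
```

```text
the job is handed in; nothing more can be done
None
```

The job is handed in. I rolled the silver insert onto the yellow line in four slow strokes with the shut fingertips on its top. With the finger off the insert, I then pressed the green button once and let it come up.

**Insert:** the last top-camera check puts it 0.8 mm off the middle of the line, 13 mm along it and 3.2° off its direction. It read the same before and after the button press, and the scene camera agreed to about 1 mm on the sideways position.

**Buttons:** the press reached 22 N with the tip at 50 mm, so the green button was fully down. Afterwards both buttons measured about 56 mm high (released), and I never went over the red one.

**Everything else:** the brass insert, standing insert, lens cap, thermometer, tape roll and bottle look unmoved in the final picture. The arm ended clear of everything at about 19 s on the clock.

**Uneven or not checked:**
- **Contact force:** it varied between strokes from near 0 to 15 N. At the end of the third stroke it fell to about 0.3 N, but the insert still rolled as far as predicted.
- **Roll angle:** I did not measure it directly. The 68 mm of travel implies about 230°, and after the first stroke the holes in the end face had visibly turned.

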